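# Clear a bottle off the shaker and clamp the tube rack

## Task

A reagent bottle was left on the shaker platform, in the way of the loose clamp bar. Stand the bottle gently in the empty end of the spill tray, then slide the loose bar up to the tube rack until the rack is held snugly against the fixed bar, and then screw that bar's knob clockwise until it is fully tight. Keep the bottle and the rack upright and do not disturb the other bottle, the specimen cup or the glove box.

Things in the scene. Friction and masses are not known exactly. Their poses are not given: they have to be found in the camera images.
- shaker: Platform shaker, fixed: white housing, aluminium platform 330 (x) by 316 mm (y), grey rubber mat on it, its top 110 mm above the bench. Origin on the bench under its centre, z up; +x points away from its control panel, +y to its left. Rails along x at y = -140 and +140 mm, tops 130 mm up, carry two crossbars that lie along y: the fixed one on the panel (-x) side, the loose one at the back (+x).
- fixed_bar (a point): Middle of the fixed crossbar (black rubber-sleeved rod, 18 mm thick), on its axis, at (-135, 0, 146) mm in the shaker's frame; axes as the shaker's. Its face towards the rack is at x = -126 mm. Its own black knob, over its left end, is already tight and does not turn.
- clamp_bar (a joint): How far the loose crossbar has slid towards the fixed one, m: its axis is at x = 115 mm minus this in the shaker's frame. Starts at 0 to 0.030. 0.166 when snug on the rack, with the rack snug on the fixed bar; without a rack it could go to 0.200. Slides with about 5 N of drag and stays where left; the knob clamps it from about 5.5 rad on. It can be pushed, or pulled by its knob.
- bar_mid (a point): Middle of the loose crossbar (same rod, 18 mm thick), on its axis, 146 mm above the bench; axes as the shaker's. At each end, y = -140 and +140 mm, it has an aluminium block 34 (x) by 30 mm (y); the left block's top is 160.5 mm above the bench.
- clamp_knob (a joint): Turn of the loose bar's knob, rad, growing clockwise seen from above. Starts loose at 2.5 to 5.0; fully tight against its stop at 9.0, so 4 to 6.5 rad remain, in several grips. From about 5.5 its screw bites on the rail and holds the bar against some 15 N or more. Turning takes about 0.05 N m; it stays where it is left and sinks 1.5 mm a turn. A grip off its centre shifts a bar not yet clamped.
- knob_grip (a point): Centre of the loose bar's knob, half-way up, over the bar's left end block, 140 mm left of the bar's middle, 185 mm above the bench less 1 to 2 mm with tightening. Black knurled upright cylinder, 36 mm in diameter, 26 mm high, on a 10 mm stem; 11 mm free between knob and block. The point turns with it. The fixed bar's like knob stands 84 mm away when the rack is snug.
- rack_mid (a point): Centre, half-way up, of the grey tube rack: 66 mm (its x) by 160 mm (its y) by 62 mm high, 0.4 kg; its white-capped tubes fit tight and rise to 84 mm above the mat. It stands loose on the mat, its y nearly along the bars, 1 to 14 mm short of the fixed bar; snug, its centre is at x = -93 mm in the shaker's frame. The loose bar can push it there.
- bottle_mid (a point): Centre, half-way up, of the brown bottle that stands on the mat between rack and loose bar; z is its upright axis. 70 mm in diameter, 140 mm high, about 0.4 kg. White screw cap, 40 mm in diameter, from 112 to 140 mm above its foot: grip it there (cap centre 56 mm above this point).
- bottle: The same bottle: origin at the centre of its underside, z up along its axis.
- tray_floor (a point): Grey spill tray, fixed to the bench left of the shaker: 252 mm (its x) by 132 mm (its y), walls 5 mm thick, rims 16 mm above the bench. This point is the centre of its inner floor, 5 mm above the bench. The other bottle stands in its +x half; the empty end is the -x half, nearer the robot, whose middle is at x = -60 mm.
- other_bottle_mid (a point): Centre, half-way up, of the other bottle, of the same kind and size, standing in the tray's far end. To be left alone.
- cup_mid (a point): Centre of a lidded specimen cup, 68 mm in diameter, 72 mm high, on the bench beyond the shaker's left corner. To be left alone.
- glove_box_mid (a point): Centre of a glove box, 125 by 235 by 75 mm high, lying on the bench right of the shaker. To be left alone.
Mind the look-alikes: they are no part of the job. Leave any blue or green look-alike of the part that bears rack_mid alone. What is shaped like the bottle but black is not meant.

How it is judged:
By the outcome, as a careful person would: the job done as asked, in the order asked, and still so for the second after the job is handed in, with the robot touching nothing.
It also fails if it takes over 72 s, if anything falls off the work surface, if the arm or the gripper's body presses on something with over 40 N, if the wrist force passes 120 N, or if a joint passes its speed limit or range.

## Robot

A 7-joint arm with a two-finger parallel gripper is mounted at the origin on the work surface. World frame = base frame: x ahead of the robot, y to its left, z up, the work surface at z = 0. Lengths are in m, angles in rad, forces in N, time in s.
With the tool pointing down it reaches from about 0.35 to 0.9 m from the base axis. Payload 7.2 kg.
Tool frame: the origin (TCP) lies at the very end of the fingers, on their centre line; the grasp point (between the pads) lies 19 mm behind it; z points along the fingers, y is the direction in which the jaws open and shut (so a half turn about z gives the same grasp; the last joint's range is limited). The gripper opens to 88 mm and grips with 3 to 60 N. Pads are 20 mm wide; open, the fingers measure 115 mm over their backs; the gripper's body (75 mm by 178 mm) begins 61 mm behind the grasp point.
Start: joints at [-0.068, 0.411, -0.013, 1.596, 0.006, 1.134, -0.082], TCP at [0.625, -0, 0.223] pointing down, gripper open.
Joint ranges: [-2.95, 2.95], [-0.29, 1.99], [-1.47, 1.44], [0.14, 2.54], [-1.03, 4.17], [0.13, 1.85], [-2.86, 2.86]. Speed limits (rad/s): [2.39, 2.39, 3.01, 3.01, 3.14, 3.14, 3.14].

## Interface

Orientations are given as a unit quaternion [x, y, z, w].
In Python, from rig import status, vision, workorder gives the robot as it stands.
- The arm moves only by the shell command python3 -m crank 'ROWS' [OPENING]. ROWS is JSON, a list of rows, each a list of 2 entries, a list of its own where there are three numbers: the shift along the tool's x, y, z in m, then the turn about the tool's z in degrees. In form: [[[tx, ty, tz], yaw], ...]. A call has 1 to 8 rows; each row is the pose to reach, as a shift and turn from the pose measured when the call began, along the tool's axes at that moment; what a row does not reach only later rows make up. A row lasts 1/10 s, in which the tool goes at most 50 mm and 8.59 degrees, less where a joint would pass 70% of its speed; a pose out of reach is approached as far as the arm can. A call with a gripper value outside its range is refused whole. OPENING is the finger opening in m, from 0 to 0.0878, set as the call begins (- or left out, the last holds). The fingers move at their own pace and stop on an object; the grip force is fixed at half the most. Time passes only in rows, so rows that repeat a pose let the fingers close. It gives the time, the measured TCP pose, the force and the opening at its end, in the units of the state.
- status.read_state(): the state, without advancing time (a new reading comes with each control period).
- vision.snapshot(name): name is "scene" or "side" or "wrist"; returns (picture, depth): 384x512x3 uint8, red, green, blue; 384x512 float32, m along the optical axis (not along the pixel's ray), 0 where there is no reading.
- vision.camera_model(name): a dict with "K" (3x3 intrinsics, pixels), "k1" (the pictures are not rectified: a ray, as slopes to the right and down, at radius r is drawn at 1 + k1 r^2 times it, then the intrinsics apply), "position" and "rotation" of the camera in the world. Camera axes: x right, y down, z forward; pixel columns grow to the right and rows downward; lengths in m; the calibration is good to about 2 mm. A picture is of the moment at which its call begins: read the wrist's pose just before it. camera_model takes no time and is no camera call; for the wrist camera it gives the pose at the moment of the call.
- workorder.sign_off(): hands the job in, once; it reports no verdict.
The state is a dict: "time": time; "joint_positions": joint angles; "qd": joint speeds; "joint_efforts": joint torques, N m; "ee_pos": TCP position; "tool_rot": TCP orientation; "force": force on the tool from outside, world axes, zero at the start; "moment": the same for the moment, N m; "grip_width": finger opening in m.
Only numpy, scipy, OpenCV 4.12 (cv2) and the standard library are available. Lean on these libraries where they do the work, as an engineer would, in place of code of your own. Each camera call takes 0.05 s, during which the arm holds its last target.

## Working session

There is one attempt and no reset: what is moved stays moved. The work goes in short steps, Python scripts to look and compute and a shell command to move; the robot and the scene stay as the last step left them, time stands still between calls to the robot, and variables do not carry over. Pictures are saved under pics/ and viewed, and the job is handed in when it is done.

```bash
ls; mkdir -p pics; cat > h.py <<'E'
import numpy as np, cv2
from rig import status, vision, workorder
def snap(n):
    m=vision.camera_model(n); p,d=vision.snapshot(n); return p,d,m
def save(p,f,s=1): cv2.imwrite('pics/'+f,cv2.resize(cv2.cvtColor(p,cv2.COLOR_RGB2BGR),None,fx=s,fy=s))
def ray(m,uv):
    K=np.array(m['K']);uv=np.array(uv,float).reshape(-1,1,2)
    # r_d = r(1+k1 r^2)
    q=cv2.undistortPoints(uv,K,np.array([m['k1'],0,0,0.]))[:,0]
    d=np.c_[q,np.ones(len(q))]@np.array(m['rotation']).T
    return np.array(m['position']),d,q
def onplane(m,uv,z):
    o,d,_=ray(m,uv); return o+d*((z-o[2])/d[:,2])[:,None]
def pts(m,depth,uv):
    o,d,_=ray(m,uv); uv=np.array(uv,int).reshape(-1,2); return o+d*depth[uv[:,1],uv[:,0]][:,None]
def cloud(m,depth):
    v,u=np.mgrid[:384,:512]; uv=np.c_[u.ravel(),v.ravel()]; return pts(m,depth,uv).reshape(384,512,3)
E
python3 - <<'E'
from h import *
import pickle
for n in ['scene','side','wrist']:
    p,d,m=snap(n); save(p,n+'0.png',1.5); pickle.dump((p,d,m),open(n+'0.pkl','wb')); print(n,m['position'],np.round(m['rotation'],3).tolist(),m['k1'])
print(status.read_state())
E
```

```text
pics
scene [ 1.15235735 -0.47411406  0.84192295] [0.794, 0.464, -0.206, -0.334] 0.004367319846708415
side [0.18415035 0.80473589 0.88150169] [-0.161, 0.881, -0.439, 0.068] -0.13172661334520414
wrist [0.62486088 0.06521964 0.38413339] [0.993, 0.001, -0.001, 0.122] -0.005702282448071111
{'time': 0.15, 'joint_positions': array([-0.06822487,  0.41173372, -0.01269158,  1.59677831,  0.00561238,
        1.1343148 , -0.08219075]), 'qd': array([ 0.00050173, -0.00155596,  0.00191701, -0.00197352, -0.00189549,
       -0.00014258, -0.00095925]), 'joint_efforts': array([ 1.23447033e-03, -5.88331139e+01,  6.41932636e-01, -2.91289848e+01,
       -5.37989591e-02,  1.57438387e-02,  1.06989046e-04]), 'ee_pos': array([ 6.24641952e-01, -3.19707431e-05,  2.22021522e-01]), 'tool_rot': array([ 7.07091127e-01,  7.07122181e-01, -4.58530109e-04, -3.85900221e-04]), 'force': array([-0.59468129,  0.65605969, -0.70268773]), 'moment': array([ 0.00562882, -0.02327994, -0.02941501]), 'grip_width': 0.08807098735743255}
```

View pics/scene0.png

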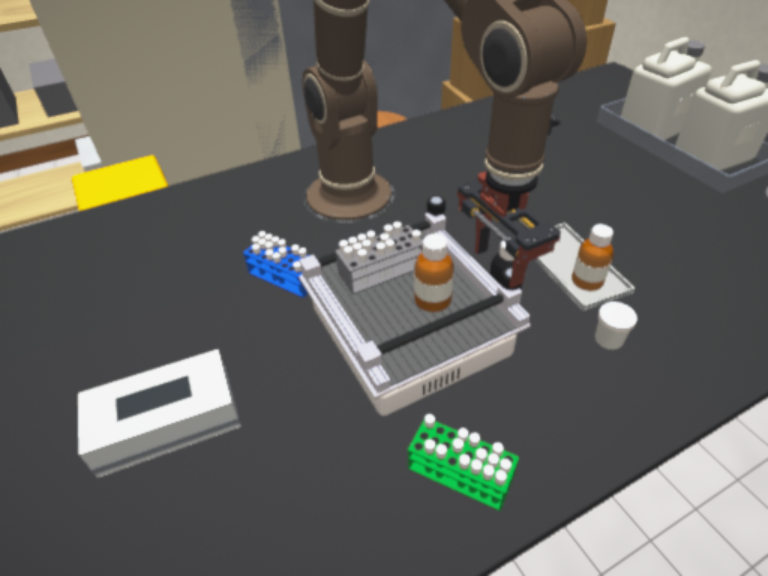

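View pics/side0.png

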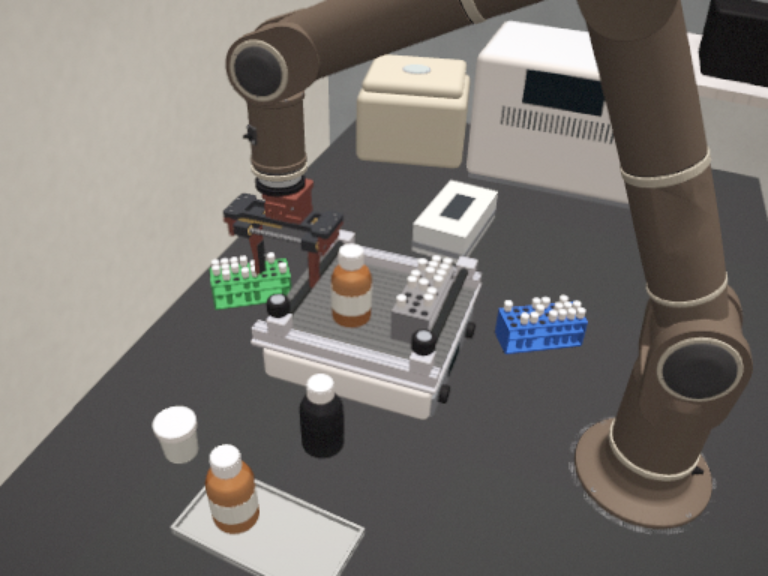

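View pics/wrist0.png

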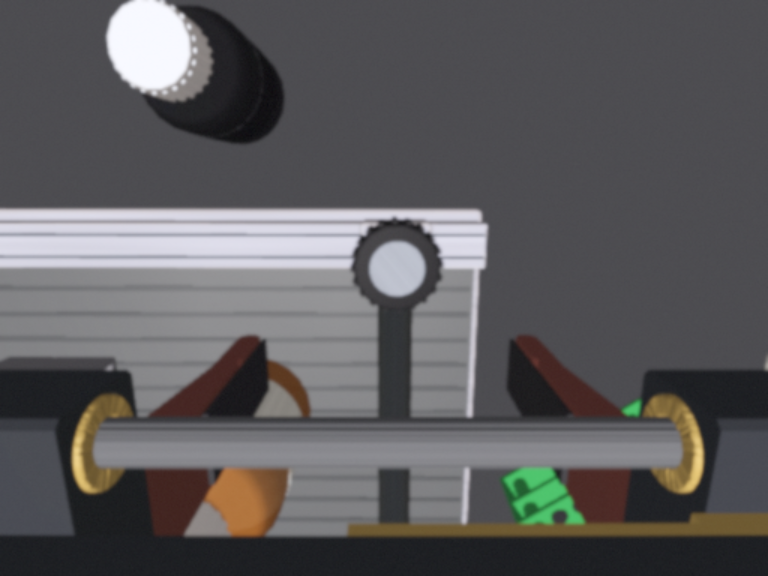

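The camera shows these candidates (pixels in the 1.5x pictures):
- **Bottles:** brown on the mat, scene (433,272) and side (351,285). Brown in the tray, scene (593,260). Black, side (321,415).
- **Racks:** grey on the shaker, scene (385,252). Blue, scene (278,262). Green, scene (463,460).
- **Knobs:** the loose bar's, side (278,305) and wrist (397,268). The fixed bar's, side (424,342).

I choose the brown bottle on the mat, the grey rack, and the knob at wrist (397,268).

```bash
sed -i "s/^import numpy as np, cv2/import numpy as np, cv2\nfrom scipy.spatial.transform import Rotation as R/; s/m=vision.camera_model(n); p,d/m=dict(vision.camera_model(n)); m['rotation']=R.from_quat(m['rotation']).as_matrix(); p,d/" h.py
cat > m1.py <<'E'
from h import *
import pickle
for n in ['scene','side']:
    p,d,m=pickle.load(open(n+'0.pkl','rb')); 
    if np.array(m['rotation']).shape==(4,): m['rotation']=R.from_quat(m['rotation']).as_matrix()
    C=cloud(m,d); hsv=cv2.cvtColor(p,cv2.COLOR_RGB2HSV)
    print(n,'K',np.round(m['K'],1).tolist(), 'bench', np.median(C[...,2][(abs(C[...,2])<.02)]))
    # brown
    masks={'brown':(hsv[...,0]<18)&(hsv[...,1]>130)&(hsv[...,2]>80)&(C[...,0]>.3)&(C[...,2]<.3),
     'white':(hsv[...,1]<40)&(hsv[...,2]>190)&(C[...,2]<.3)&(C[...,0]>.2)}
    for k,M in masks.items():
        nn,L,S,c=cv2.connectedComponentsWithStats(M.astype(np.uint8))
        for i in range(1,nn):
            if S[i,4]>60:
                q=C[L==i]; print(k,np.round(c[i]).tolist(),S[i,4],'med',np.round(np.median(q,0),3),'min',np.round(np.percentile(q,2,axis=0),3),'max',np.round(np.percentile(q,98,axis=0),3))
E
python3 m1.py
python3 - <<'E'
from h import *
import pickle
p,d,m=pickle.load(open('scene0.pkl','rb')); save(p[120:290,190:380],'c1.png',4)
p,d,m=pickle.load(open('side0.pkl','rb')); save(p[140:290,150:340],'c2.png',4)
E
```

```text
scene K [[367.0, 0.0, 264.3], [0.0, 367.0, 191.0], [0.0, 0.0, 1.0]] bench 5.839226400283781e-05
brown [397.0, 169.0] 287 med [0.592 0.288 0.099] min [0.554 0.273 0.08 ] max [0.609 0.325 0.114]
brown [289.0, 180.0] 383 med [ 0.562 -0.089  0.205] min [ 0.526 -0.108  0.183] max [ 0.577 -0.052  0.217]
brown [390.0, 189.0] 76 med [0.593 0.281 0.021] min [0.563 0.273 0.012] max [0.61  0.308 0.03 ]
brown [288.0, 203.0] 111 med [ 0.571 -0.093  0.126] min [ 0.539 -0.109  0.117] max [ 0.578 -0.06   0.135]
white [452.0, 43.0] 68 med [0.206 0.908 0.226] min [0.201 0.877 0.217] max [0.215 0.971 0.233]
white [496.0, 43.0] 67 med [0.364 0.942 0.273] min [0.353 0.909 0.267] max [0.37  0.99  0.277]
white [457.0, 50.0] 165 med [0.22  0.939 0.197] min [0.203 0.872 0.189] max [0.234 1.04  0.203]
white [491.0, 57.0] 312 med [0.377 0.924 0.23 ] min [0.318 0.889 0.219] max [0.406 0.991 0.234]
white [491.0, 67.0] 234 med [0.41  0.906 0.196] min [0.301 0.884 0.189] max [0.426 1.02  0.203]
white [401.0, 154.0] 89 med [0.576 0.307 0.146] min [0.557 0.289 0.143] max [0.593 0.324 0.15 ]
white [384.0, 180.0] 832 
[... 3058 characters left out ...]
x [0.665 0.052 0.132]
white [232.0, 233.0] 586 med [0.502 0.035 0.131] min [0.403 0.022 0.127] max [0.606 0.046 0.134]
white [231.0, 249.0] 430 med [0.506 0.035 0.076] min [0.368 0.031 0.07 ] max [0.654 0.041 0.082]
white [281.0, 238.0] 66 med [0.375 0.043 0.161] min [0.363 0.024 0.156] max [0.395 0.049 0.163]
white [213.0, 255.0] 196 med [0.51  0.131 0.14 ] min [0.492 0.039 0.056] max [0.566 0.148 0.143]
white [116.0, 281.0] 484 med [0.718 0.234 0.072] min [0.689 0.203 0.068] max [0.75  0.264 0.075]
white [149.0, 304.0] 244 med [0.572 0.312 0.145] min [0.555 0.294 0.141] max [0.59  0.329 0.147]
white [185.0, 358.0] 3939 med [0.493 0.327 0.005] min [0.395 0.26  0.002] max [0.636 0.378 0.017]
```

View pics/c1.png

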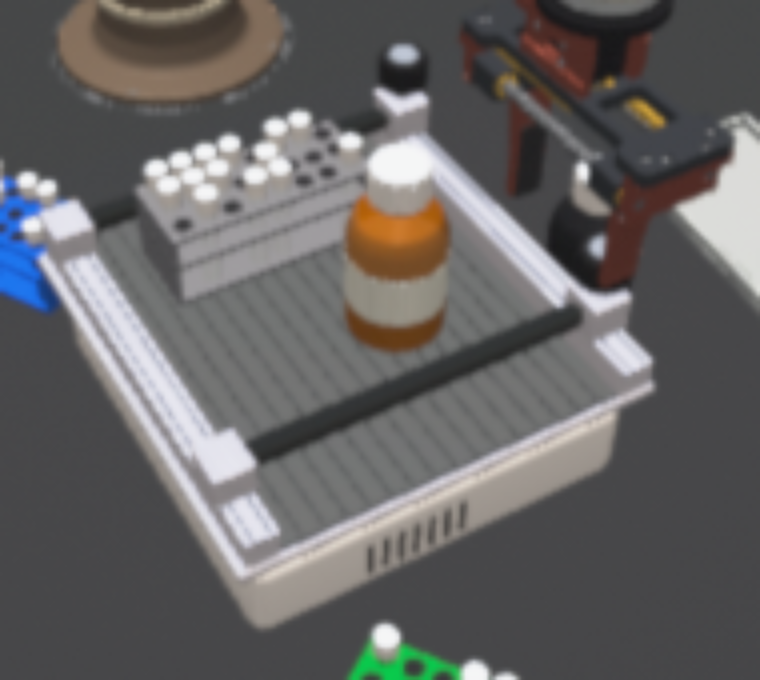

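View pics/c2.png

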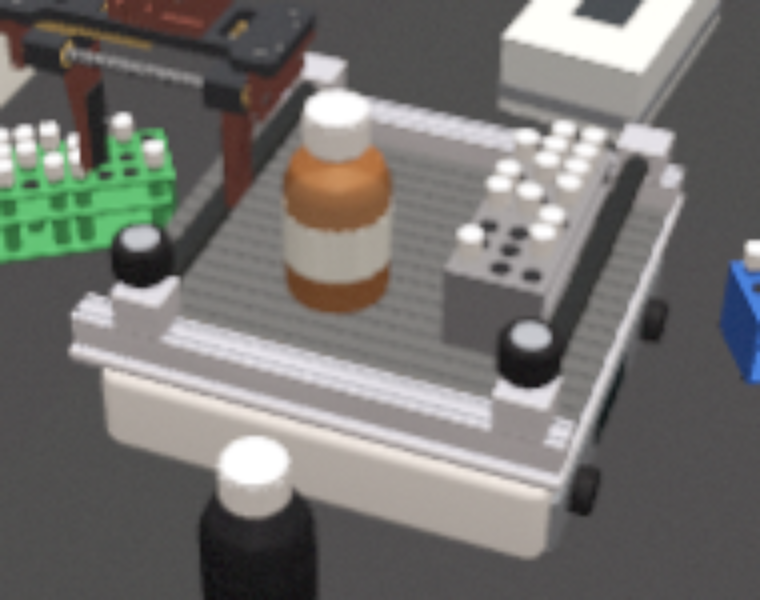

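```bash
cat > m2.py <<'E'
from h import *
import pickle
for n in ['scene','side','wrist']:
    p,d,m=pickle.load(open(n+'0.pkl','rb')); 
    if np.array(m['rotation']).shape==(4,): m['rotation']=R.from_quat(m['rotation']).as_matrix()
    C=cloud(m,d); hsv=cv2.cvtColor(p,cv2.COLOR_RGB2HSV); V=hsv[...,2];S=hsv[...,1]
    X,Y,Z=C[...,0],C[...,1],C[...,2]
    print(n)
    def circ(name,M):
        M=M.astype(np.uint8); nn,L,St,c=cv2.connectedComponentsWithStats(M)
        if nn<2: return
        i=1+np.argmax(St[1:,4]); q=C[L==i]
        (cx,cy),r=cv2.minEnclosingCircle((q[:,:2]*1000).astype(np.float32))
        print(name,St[i,4],np.round(c[i]),'mean',np.round(q.mean(0),4),'circ',round(cx,1),round(cy,1),round(r,1))
    circ('cap',(abs(Z-.250)<.005)&(abs(X-.54)<.06)&(abs(Y+.07)<.06)&(V>170)&(S<60))
    circ('othercap',(abs(Z-.145)<.005)&(abs(X-.575)<.06)&(abs(Y-.31)<.06)&(V>170)&(S<60))
    circ('blackcap',(abs(Z-.14)<.005)&(abs(X-.51)<.06)&(abs(Y-.135)<.06)&(V>170)&(S<60))
    circ('knobL',(abs(Z-.198)<.005)&(abs(X-.63)<.06)&(abs(Y-.035)<.06))
    circ('knobF',(abs(Z-.198)<.005)&(abs(X-.38)<.06)&(abs(Y-.035)<.06))
    for nm,M in {'railL':(abs(Z-.130)<.003)&(abs(Y-.035)<.02)&(X>.3)&(X<.7),'railR':(abs(Z-.130)<.003)&(abs(Y+.247)<.02)&(X>.3)&(X<.7),
       'barL':(Z>.150)&(Z<.158)&(abs(X-.63)<.04)&(Y<.015)&(Y>-.22)&(V<90),'barF':(Z>.150)&(Z<.158)&(abs(X-.38)<.04)&(Y<.015)&(Y>-.22)&(V<90),
       'rackside':(Z>.12)&(Z<.165)&(X>.4)&(X<.48)&(Y>-.22)&(Y<-.02)&(V>70),
       'racktop':(abs(Z-.172)<.003)&(X>.36)&(X<.5)&(Y>-.25)&(Y<0.0),
       'tray':(Z>0.011)&(Z<.02)&(X>.35)&(X<.68)&(Y>.22)&(Y<.42)&(V>120)&(S<60)}.items():
        q=C[M][:,:2]
        if len(q)<30: continue
        vx,vy,x0,y0=cv2.fitLine(q.astype(np.float32),cv2.DIST_HUBER,0,.001,.001).ravel()
        rr=cv2.minAreaRect((q*1000).astype(np.float32))
        print(nm,len(q),'line yaw',round(np.degrees(np.arctan2(vy,vx)),2),'pt',round(float(x0),4),round(float(y0),4),'rect',np.round(rr[0],1),np.round(rr[1],1),round(rr[2],1))
E
python3 m2.py
```

```text
scene
cap 134 [290. 162.] mean [ 0.5448 -0.0757  0.2491] circ 544.4 -75.2 20.6
othercap 100 [401. 154.] mean [0.5762 0.306  0.1459] circ 574.5 307.4 20.8
blackcap 9 [335. 163.] mean [0.506  0.1124 0.1392] circ 506.4 111.2 7.5
knobL 50 [338. 182.] mean [0.625  0.0231 0.1965] circ 626.6 27.8 18.5
knobF 73 [291. 135.] mean [0.3837 0.0294 0.1971] circ 383.2 31.1 18.5
railL 457 line yaw -1.03 pt 0.5652 0.0294 rect [532.9  30.1] [294.9  29.7] 0.0
railR 614 line yaw -0.23 pt 0.5325 -0.2497 rect [ 530.3 -249.6] [297.2  26.7] 0.1
barL 403 line yaw 89.86 pt 0.6318 -0.1073 rect [ 631.  -102.7] [ 17.  234.3] 0.0
barF 77 line yaw -89.96 pt 0.3844 -0.1056 rect [ 396.2 -104.1] [ 41.5 231. ] 1.2
rackside 449 line yaw 89.16 pt 0.4497 -0.1432 rect [ 448.8 -127.8] [164.   57.1] 74.9
racktop 482 line yaw -82.59 pt 0.4371 -0.112 rect [ 426.9 -120.4] [158.6  68.9] 89.0
tray 225 line yaw -30.26 pt 0.546 0.3213 rect [518.7 316.8] [135.  256.2] 84.1
side
cap 143 [234. 167.] mean [ 0.5389 -0.0682  0.25  ] circ 539.0 -70.9 22.7
othercap 260 [149. 304.] mean [0.5717 0.313  0.1445] circ 573.3 312.2 21.1
blackcap
[... 476 characters left out ...]
5 pt 0.377 -0.1327 rect [ 395.3 -117. ] [202.5  48.7] 89.7
rackside 234 line yaw -1.55 pt 0.4323 -0.0382 rect [427.9 -37.9] [ 7.9 55.3] 88.7
racktop 447 line yaw 87.15 pt 0.4198 -0.0895 rect [ 424.1 -116.2] [ 66.  162.7] 0.4
tray 577 line yaw 22.51 pt 0.4788 0.3031 rect [516.3 320. ] [133.8 255.6] 85.4
wrist
blackcap 2783 [100.  30.] mean [0.5126 0.127  0.1399] circ 511.8 127.2 21.1
knobL 2797 [265. 177.] mean [0.6283 0.0317 0.1975] circ 628.3 30.8 19.2
railL 7990 line yaw 0.16 pt 0.5303 0.0312 rect [545.1  30.8] [ 24.4 265. ] 89.9
barL 2142 line yaw 89.96 pt 0.6283 -0.0527 rect [628.4 -62.3] [129.1  16.5] 90.0
rackside 232 line yaw -0.27 pt 0.4221 -0.0401 rect [429.1 -40.1] [ 3.7 57.2] 86.6
```

The crops confirm the brown bottle (scene (289,180)), the grey rack and the loose bar's knob. These are the measured positions in the world frame:
- **Bottle cap:** (0.5425, -0.073).
- **Loose knob:** (0.628, 0.031).
- **Fixed knob:** x = 0.382. The shaker origin is then about (0.517, -0.109), with yaw about 0.
- **Tray:** centre (0.517, 0.319), yaw about -5°, so the bottle goes at about (0.457, 0.324).

Next I rise and move over the bottle.

```bash
python3 -m crank '[[[0,0,-0.04],0],[[-0.03,-0.03,-0.06],0],[[-0.06,-0.06,-0.06],0],[[-0.073,-0.082,-0.06],0],[[-0.073,-0.082,-0.06],0],[[-0.073,-0.082,-0.06],0]]' 0.0878
python3 - <<'E'
from h import *
p,d,m=snap('wrist'); save(p,'w1.png',1.5); C=cloud(m,d)
print(status.read_state()['ee_pos'],status.read_state()['tool_rot'])
M=((abs(C[...,2]-.25)<.006)&(p.min(2)>150)).astype(np.uint8)
n,L,S,c=cv2.connectedComponentsWithStats(M)
for i in range(1,n):
    if S[i,4]>100: q=C[L==i]; print(c[i],S[i,4],q.mean(0),q.min(0),q.max(0))
E
```

```text
time: 0.75
ee_pos: [0.5427, -0.073, 0.2824]
tool_rot: [0.707, 0.707, -0.0, -0.0]
force: [1.2, 0.2, 0.5]
grip_width: 0.0879
[ 0.5431924  -0.072312    0.28215269] [ 7.06886160e-01  7.07327202e-01 -1.20960794e-04 -4.14647955e-04]
[256.12299652 222.72682927] 2870 [ 0.54140534 -0.07252326  0.24999003] [ 0.52059177 -0.09500986  0.24405295] [ 0.56190073 -0.05268407  0.25255319]
```

View pics/w1.png

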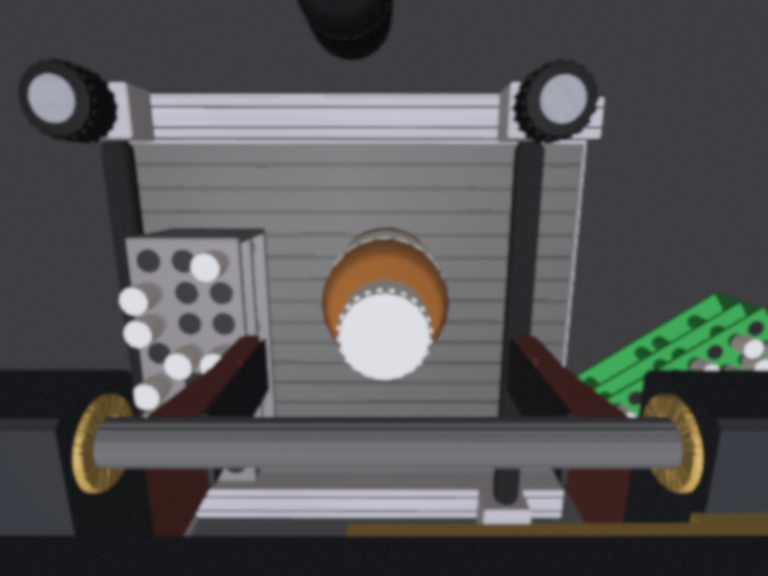

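The wrist view shows the cap at (385,335) and the open jaws straddling it, with its centre at (0.5414, -0.0725), so the grasp is centred to within 2 mm. I descend and close.

```bash
python3 -m crank '[[[0,-0.002,0.03],0],[[0,-0.002,0.055],0],[[0,-0.002,0.065],0],[[0,-0.002,0.065],0]]' 0.0878
python3 -m crank '[[[0,0,0],0],[[0,0,0],0],[[0,0,0],0],[[0,0,0],0],[[0,0,0],0],[[0,0,0],0]]' 0.03
```

```text
time: 1.2
ee_pos: [0.5409, -0.0713, 0.2155]
tool_rot: [0.706, 0.708, -0.001, -0.002]
force: [0.3, 0.2, 1.0]
grip_width: 0.0876
time: 1.8
ee_pos: [0.5409, -0.0714, 0.2158]
tool_rot: [0.706, 0.708, -0.001, -0.002]
force: [-0.2, -0.6, -0.0]
grip_width: 0.0433
```

```bash
python3 -m crank '[[[0,0,0],0],[[0,0,0],0],[[0,0,0],0]]' 0.03
python3 -m crank '[[[0,0,-0.005],0],[[0,0,-0.015],0],[[0,0,-0.03],0],[[0,0,-0.05],0],[[0,0,-0.07],0],[[0,0,-0.082],0],[[0,0,-0.082],0]]' 0.03
```

```text
time: 2.1
ee_pos: [0.541, -0.0714, 0.2158]
tool_rot: [0.706, 0.708, -0.001, -0.002]
force: [0.9, 0.5, -0.0]
grip_width: 0.0396
time: 2.8
ee_pos: [0.542, -0.0715, 0.2997]
tool_rot: [0.706, 0.708, 0.0, -0.0]
force: [0.5, 0.3, -4.7]
grip_width: 0.0393
```

The bottle is lifted (about 4.5 N on the wrist). I carry it over to the tray.

```bash
python3 -m crank '[[[0.01,-0.002,0],0],[[0.03,-0.006,0],0],[[0.06,-0.013,0],0],[[0.09,-0.019,0],0],[[0.12,-0.026,0],0],[[0.15,-0.032,0],0],[[0.18,-0.039,0],0],[[0.2,-0.043,0],0]]' 0.03
python3 -m crank '[[[0.02,-0.004,0],0],[[0.05,-0.01,0],0],[[0.08,-0.017,0],0],[[0.11,-0.023,0],0],[[0.14,-0.03,0],0],[[0.17,-0.037,0],0],[[0.19,-0.041,0],0],[[0.195,-0.042,0],0]]' 0.03
python3 - <<'E'
from h import *
s=status.read_state(); print(s['ee_pos'],s['tool_rot'],s['grip_width'])
p,d,m=snap('side'); save(p,'s2.png',1.5)
p,d,m=snap('wrist'); save(p,'w2.png',1.5)
E
```

```text
time: 3.6
ee_pos: [0.4968, 0.1315, 0.2987]
tool_rot: [0.705, 0.709, -0.001, -0.001]
force: [0.3, 0.1, -4.1]
grip_width: 0.0394
time: 4.4
ee_pos: [0.4514, 0.3295, 0.2977]
tool_rot: [0.704, 0.71, -0.001, -0.002]
force: [-0.9, 0.2, -5.2]
grip_width: 0.0393
[0.45135941 0.32946086 0.29770048] [ 0.70373811  0.71045425 -0.00138314 -0.00234891] 0.039341255267121636
```

View pics/s2.png

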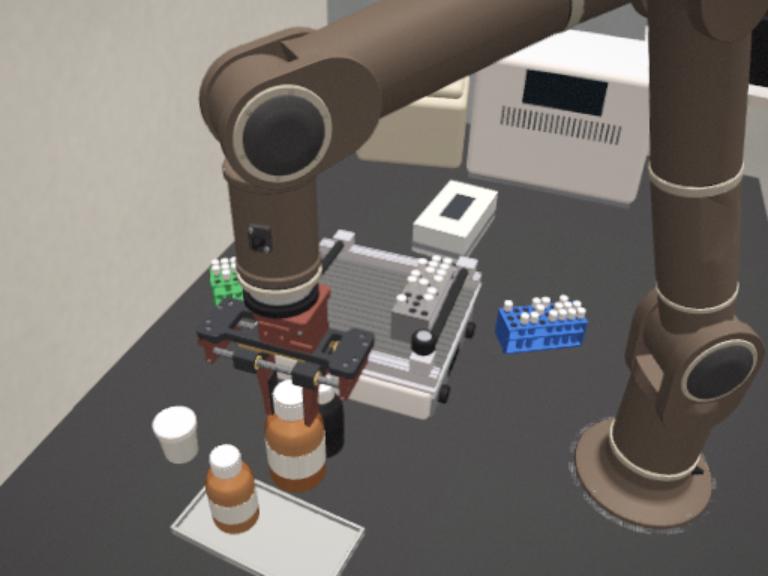

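View pics/w2.png

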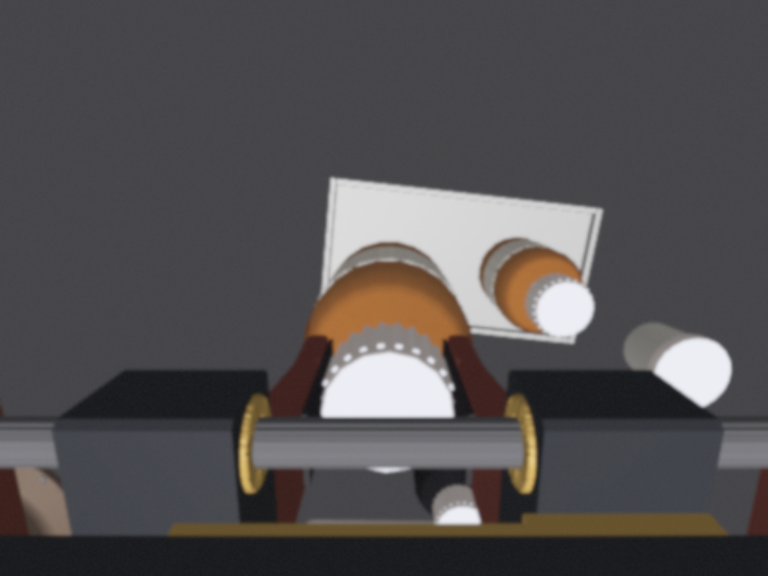

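The wrist view shows the tray's rim corners at about (332,179), (601,208) and (574,342). The bottle hangs just short of the empty end, and the black bottle is untouched behind it. I refine the tray pose from those corners.

```bash
python3 - <<'E'
from h import *
p,d,m=snap('wrist')
c=onplane(m,np.array([[332,179],[601,208],[574,342]])/1.5,.016); print(c)
e=c[1]-c[0]; print(np.linalg.norm(e),np.linalg.norm(c[2]-c[1]),np.degrees(np.arctan2(e[1],e[0])))
ce=(c[0]+c[2])/2; u=e/np.linalg.norm(e); t=ce-.06*u
s=status.read_state(); Rm=R.from_quat(s['tool_rot']).as_matrix(); print(ce,t,s['ee_pos'],(t-s['ee_pos'])@Rm, np.degrees(np.arccos(-Rm[2,2])))
E
```

```text
[[0.40054234 0.39261646 0.016     ]
 [0.64853487 0.36865471 0.016     ]
 [0.63700736 0.23798679 0.016     ]]
0.24914746800660087 0.13117541310442463 -5.518951427473454
[0.51877485 0.31530163 0.016     ] [0.45905298 0.32107212 0.016     ] [0.45357219 0.32566879 0.29818847] [-0.00452442  0.00650363  0.28216791] 0.21330682594965636
```

```bash
python3 -m crank '[[[-0.004,0.005,0.015],0],[[-0.004,0.005,0.045],0],[[-0.004,0.005,0.08],0],[[-0.004,0.005,0.115],0],[[-0.004,0.005,0.145],0],[[-0.004,0.005,0.165],0],[[-0.004,0.005,0.172],0],[[-0.004,0.005,0.174],0]]' 0.03
python3 -m crank '[[[0,0,0.001],0],[[0,0,0.002],0],[[0,0,0.003],0],[[0,0,0.004],0],[[0,0,0.004],0]]' 0.03
```

```text
time: 5.35
ee_pos: [0.4582, 0.3203, 0.1237]
tool_rot: [0.706, 0.708, -0.002, -0.001]
force: [-0.2, -0.2, -4.0]
grip_width: 0.0395
time: 5.85
ee_pos: [0.4582, 0.3204, 0.1199]
tool_rot: [0.706, 0.708, -0.002, -0.001]
force: [-0.3, 0.2, -4.4]
grip_width: 0.0395
```

```bash
python3 -m crank '[[[0,0,0.001],0],[[0,0,0.002],0],[[0,0,0.003],0],[[0,0,0.004],0],[[0,0,0.005],0],[[0,0,0.006],0],[[0,0,0.006],0]]' 0.03
python3 -m crank '[[[0,0,0.0005],0],[[0,0,0.001],0],[[0,0,0.0015],0],[[0,0,0.002],0],[[0,0,0.002],0]]' 0.03
```

```text
time: 6.55
ee_pos: [0.4581, 0.3204, 0.1137]
tool_rot: [0.706, 0.708, -0.002, -0.001]
force: [0.7, -0.3, -3.8]
grip_width: 0.0396
time: 7.05
ee_pos: [0.4581, 0.3203, 0.1116]
tool_rot: [0.706, 0.708, -0.002, -0.001]
force: [0.2, -0.9, -4.9]
grip_width: 0.0392
```

```bash
python3 -m crank '[[[0,0,0.0005],0],[[0,0,0.001],0],[[0,0,0.001],0]]' 0.03
python3 -m crank '[[[0,0,0.0005],0],[[0,0,0.001],0],[[0,0,0.001],0]]' 0.03
```

```text
time: 7.35
ee_pos: [0.4581, 0.3203, 0.1109]
tool_rot: [0.706, 0.708, -0.002, -0.001]
force: [-1.2, -0.5, -1.9]
grip_width: 0.0397
time: 7.65
ee_pos: [0.4582, 0.3204, 0.1108]
tool_rot: [0.706, 0.708, -0.002, -0.001]
force: [-2.6, -2.3, 6.3]
grip_width: 0.0398
```

The bottle is standing on the tray floor. I release it and rise.

```bash
python3 -m crank '[[[0,0,-0.001],0],[[0,0,-0.001],0],[[0,0,-0.001],0],[[0,0,-0.001],0],[[0,0,-0.001],0],[[0,0,-0.001],0]]' 0.075
python3 -m crank '[[[0,0,-0.01],0],[[0,0,-0.03],0],[[0,0,-0.07],0],[[0,0,-0.11],0],[[0,0,-0.14],0],[[0,0,-0.15],0],[[0,0,-0.15],0]]' 0.075
python3 - <<'E'
from h import *
s=status.read_state(); print(s['ee_pos'],s['tool_rot'],s['joint_positions'])
p,d,m=snap('side'); save(p,'s3.png',1.5)
E
```

```text
time: 8.25
ee_pos: [0.4583, 0.3205, 0.1117]
tool_rot: [0.706, 0.708, -0.002, -0.001]
force: [-0.3, 0.1, -1.0]
grip_width: 0.0747
time: 8.95
ee_pos: [0.4594, 0.3211, 0.2634]
tool_rot: [0.706, 0.708, -0.0, -0.001]
force: [-0.7, -0.2, -0.4]
grip_width: 0.0751
[0.45935292 0.32110838 0.26344485] [ 7.05907731e-01  7.08303482e-01 -2.48319003e-04 -6.25667646e-04] [-0.49434153  0.28361082 -0.25205835  1.68764002  0.07421305  1.18038287
 -0.76166624]
```

View pics/s3.png

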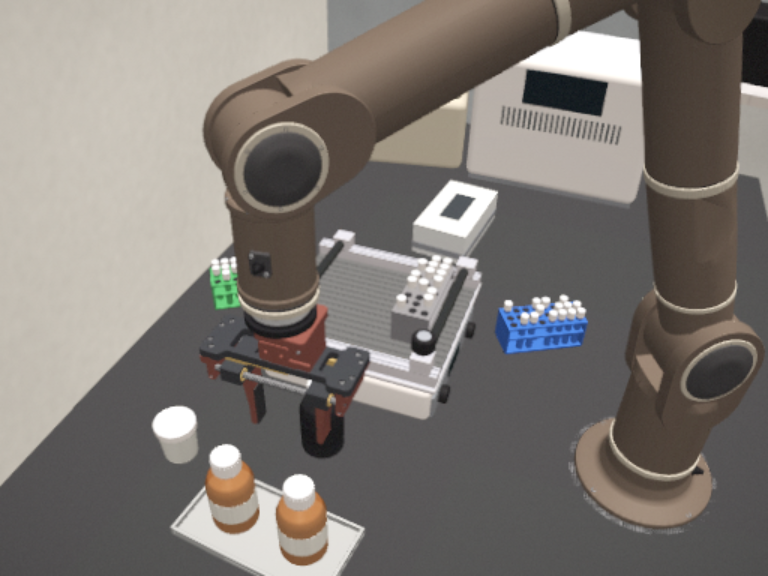

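The bottle stands upright in the tray's near end, at (302,520), next to the other bottle, and the black bottle is undisturbed. I close the fingers and go behind the loose bar's middle.

```bash
python3 -m crank '[[[-0.02,0.01,0],0],[[-0.06,0.03,0],0],[[-0.1,0.05,0],0],[[-0.14,0.07,0],0],[[-0.18,0.09,0],0],[[-0.22,0.11,0],0],[[-0.26,0.13,0],0],[[-0.28,0.14,0],0]]' 0
python3 -m crank '[[[-0.03,0.02,0],0],[[-0.07,0.035,0],0],[[-0.11,0.055,0],0],[[-0.14,0.066,0],0],[[-0.149,0.068,0],0],[[-0.149,0.068,0],0],[[-0.149,0.068,0],0]]' 0
python3 - <<'E'
from h import *
s=status.read_state(); print(s['ee_pos'],s['tool_rot'],s['joint_positions'],s['grip_width'])
p,d,m=snap('wrist'); save(p,'w4.png',1.5);  C=cloud(m,d);p=p.astype(int)
M=(abs(C[...,2]-.197)<.004)&(abs(C[...,1]-.031)<.04)
for lo,hi in((.58,.67),(.33,.43)):
    q=C[M&(C[...,0]>lo)&(C[...,0]<hi)]; 
    if len(q): print(len(q),cv2.minEnclosingCircle((q[:,:2]*1000).astype(np.float32)))
q=C[(C[...,2]>.148)&(C[...,2]<.158)&(abs(C[...,0]-.63)<.02)&(C[...,1]<.0)]; print(len(q),q.mean(0),np.percentile(q,[2,98],axis=0)) if len(q) else 0
E
```

```text
time: 9.8
ee_pos: [0.5999, 0.0359, 0.2589]
tool_rot: [0.708, 0.707, -0.004, -0.001]
force: [0.1, 0.5, 0.3]
grip_width: 0.0145
time: 10.5
ee_pos: [0.6671, -0.1112, 0.2577]
tool_rot: [0.707, 0.707, -0.004, -0.002]
force: [0.6, 0.8, 0.2]
grip_width: 0.0004
[ 0.66710927 -0.11124981  0.25766783] [ 0.70701604  0.70718247 -0.00395556 -0.002373  ] [ 0.11355922  0.48279901 -0.03265352  1.40181278  0.01902164  1.26598169
  0.0790165 ] 0.0004344634142626765
1207 ((628.665283203125, 25.9527587890625), 18.338396072387695)
3815 [ 0.62905239 -0.07320133  0.15353636] [[ 0.62016704 -0.15354357  0.14878742]
 [ 0.63679858 -0.00258122  0.15626168]]
```

View pics/w4.png

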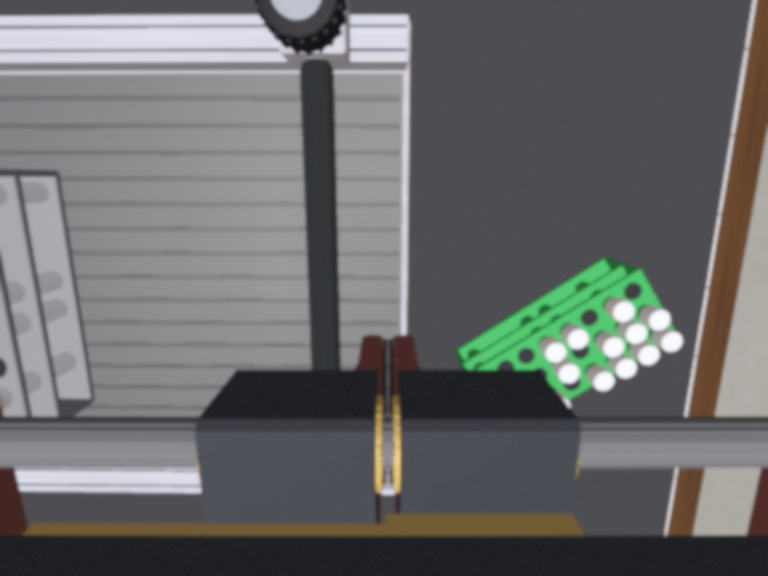

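```bash
python3 -m crank '[[[0,0,0.03],0],[[0,0,0.07],0],[[0,0,0.105],0],[[0,0,0.117],0],[[0,0,0.117],0]]' 0
python3 -m crank '[[[0,-0.01,0],0],[[0,-0.02,0],0],[[0,-0.035,0],0],[[0,-0.05,0],0],[[0,-0.065,0],0],[[0,-0.08,0],0],[[0,-0.09,0],0],[[0,-0.09,0],0]]' 0
```

```text
time: 11.05
ee_pos: [0.6653, -0.1093, 0.1398]
tool_rot: [0.706, 0.708, -0.004, -0.004]
force: [-0.4, -0.3, 0.5]
grip_width: 0.0004
time: 11.85
ee_pos: [0.575, -0.1094, 0.1428]
tool_rot: [0.706, 0.708, -0.003, -0.002]
force: [-0.1, -0.2, -0.4]
grip_width: 0.0006
```

```bash
python3 - <<'E'
from h import *
p,d,m=snap('scene'); save(p[110:290,190:380],'c5.png',4)
p,d,m=snap('wrist'); C=cloud(m,d); q=C[(C[...,2]>.148)&(C[...,2]<.158)&(abs(C[...,0]-.58)<.06)&(C[...,1]<.0)&(p.max(2)<90)]; print(len(q),np.median(q,0))
E
```

```text
8502 [ 0.5579717  -0.04848614  0.15400844]
```

View pics/c5.png

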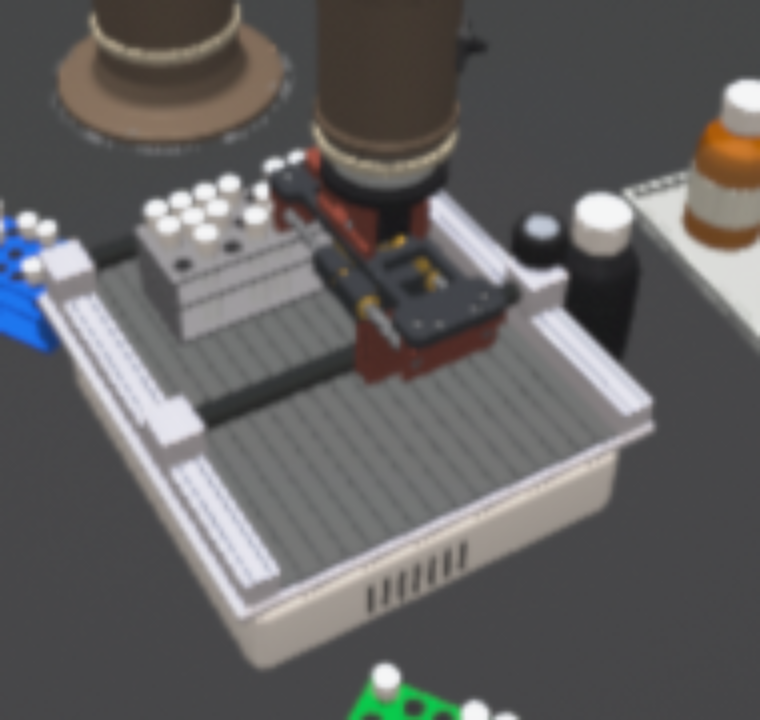

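The bar moved with the tool and now sits at x = 0.558 (offset 17 mm), so snug should come at TCP x ≈ 0.483. I continue, slowing towards the end.

```bash
python3 -m crank '[[[0,-0.01,0.002],0],[[0,-0.025,0.002],0],[[0,-0.04,0.003],0],[[0,-0.052,0.003],0],[[0,-0.06,0.003],0],[[0,-0.066,0.003],0],[[0,-0.068,0.003],0]]' 0
python3 -m crank '[[[0,-0.002,0],0],[[0,-0.004,0],0],[[0,-0.006,0],0],[[0,-0.008,0],0],[[0,-0.01,0],0],[[0,-0.012,0],0],[[0,-0.014,0],0],[[0,-0.016,0],0]]' 0
python3 -m crank '[[[0,-0.002,0],0],[[0,-0.003,0],0],[[0,-0.004,0],0]]' 0
```

```text
time: 12.65
ee_pos: [0.5091, -0.11, 0.1414]
tool_rot: [0.706, 0.708, -0.003, -0.001]
force: [6.0, 0.3, 2.8]
grip_width: 0.0006
time: 13.45
ee_pos: [0.4944, -0.1099, 0.1419]
tool_rot: [0.706, 0.708, -0.002, -0.0]
force: [5.2, 0.9, -0.2]
grip_width: 0.0004
time: 13.75
ee_pos: [0.4913, -0.11, 0.142]
tool_rot: [0.706, 0.708, -0.001, 0.0]
force: [4.9, -0.3, -2.2]
grip_width: 0.0
```

```bash
python3 -m crank '[[[0,-0.002,0],0],[[0,-0.003,0],0],[[0,-0.004,0],0]]' 0
python3 -m crank '[[[0,-0.001,0],0],[[0,-0.002,0],0],[[0,-0.003,0],0]]' 0
python3 -m crank '[[[0,-0.001,0],0],[[0,-0.002,0],0],[[0,-0.002,0],0]]' 0
```

```text
time: 14.05
ee_pos: [0.4881, -0.1099, 0.142]
tool_rot: [0.706, 0.708, -0.001, 0.001]
force: [5.2, 0.6, -2.7]
grip_width: 0.0004
time: 14.35
ee_pos: [0.4858, -0.1099, 0.142]
tool_rot: [0.706, 0.708, -0.0, 0.001]
force: [5.7, 1.1, -2.7]
grip_width: 0.0007
time: 14.65
ee_pos: [0.4842, -0.11, 0.142]
tool_rot: [0.706, 0.708, -0.0, 0.002]
force: [5.4, 1.0, -2.8]
grip_width: 0.0007
```

```bash
python3 -m crank '[[[0,-0.001,0],0],[[0,-0.002,0],0]]' 0
python3 -m crank '[[[0,-0.001,0],0],[[0,-0.002,0],0]]' 0
python3 -m crank '[[[0,-0.001,0],0],[[0,-0.002,0],0]]' 0
```

```text
time: 14.85
ee_pos: [0.4831, -0.1099, 0.1421]
tool_rot: [0.706, 0.708, 0.001, 0.002]
force: [8.1, -0.1, -4.8]
grip_width: 0.0005
time: 15.05
ee_pos: [0.4824, -0.1099, 0.1421]
tool_rot: [0.706, 0.708, 0.001, 0.003]
force: [9.4, -0.3, -7.0]
grip_width: 0.0001
time: 15.25
ee_pos: [0.4818, -0.1099, 0.1421]
tool_rot: [0.706, 0.709, 0.002, 0.004]
force: [8.6, 0.5, -5.7]
grip_width: 0.0004
```

```bash
python3 -m crank '[[[0,-0.002,0],0],[[0,-0.003,0],0]]' 0
python3 -m crank '[[[0,-0.002,0],0],[[0,-0.003,0],0]]' 0
python3 - <<'E'
from h import *
for n,b in(('scene',(110,290,190,380)),('side',(140,290,150,340))):
    p,d,m=snap(n); save(p[b[0]:b[1],b[2]:b[3]],'c6%s.png'%n,4)
E
```

```text
time: 15.45
ee_pos: [0.4811, -0.1099, 0.1423]
tool_rot: [0.705, 0.709, 0.004, 0.006]
force: [14.0, 0.6, -11.2]
grip_width: 0.0009
time: 15.65
ee_pos: [0.4811, -0.1099, 0.1425]
tool_rot: [0.705, 0.709, 0.006, 0.008]
force: [16.0, 0.0, -12.8]
grip_width: 0.0007
```

View pics/c6scene.png

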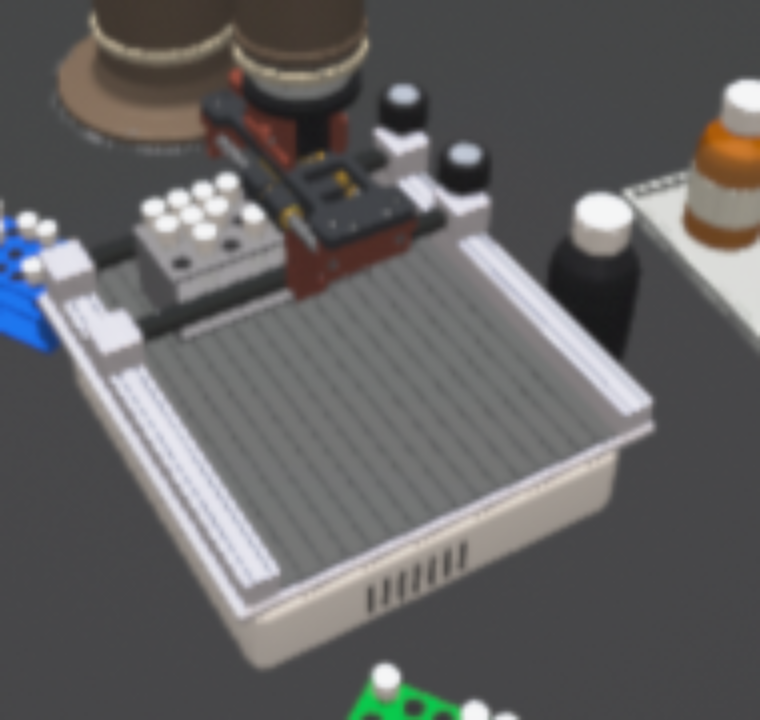

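View pics/c6side.png

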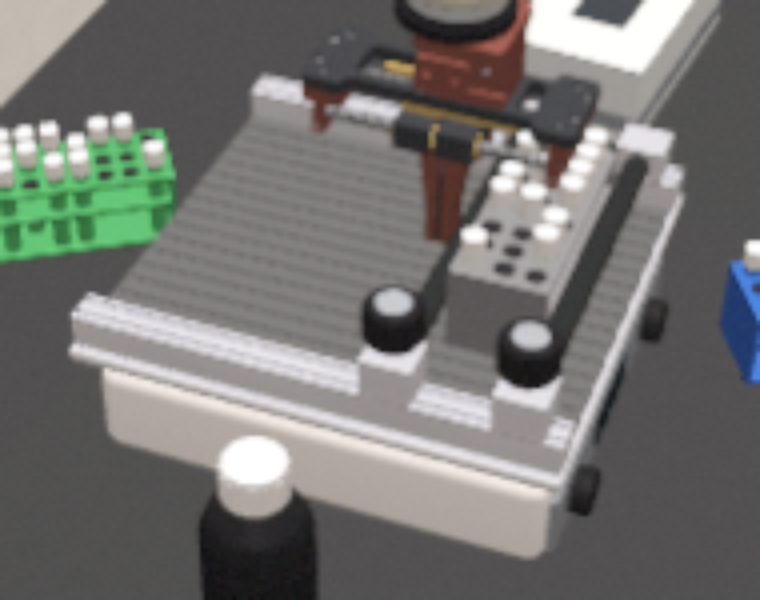

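Force rose to 16 N with no further motion at TCP x = 0.481. The pictures show the bar against the rack and the rack near the fixed bar. I back off, rise and check the distance between the knobs (84 mm when snug).

```bash
python3 -m crank '[[[0,0.012,0],0],[[0,0.02,-0.01],0],[[0,0.02,-0.05],0],[[0,0.02,-0.09],0],[[0.04,0.01,-0.12],0],[[0.08,0,-0.12],0],[[0.11,-0.005,-0.12],0],[[0.11,-0.005,-0.12],0]]' 0
python3 -m crank '[[[0,0,0],0],[[0,0,0],0],[[0,0,0],0],[[0,0,0],0],[[0,0,0],0],[[0,0,0],0],[[0,0,0],0],[[0,0,0],0]]' 0.072
cat > kn.py <<'E'
from h import *
import sys
s=status.read_state(); print(s['ee_pos'],s['tool_rot'],s['joint_positions'],s['grip_width'])
p,d,m=snap('wrist'); save(p,sys.argv[1],1.5); C=cloud(m,d)
M=((abs(C[...,2]-.197)<.005)&(abs(C[...,1]-.031)<.03)&(abs(C[...,0]-.42)<.1)).astype(np.uint8)
n,L,S,c=cv2.connectedComponentsWithStats(M)
for i in range(1,n):
    if S[i,4]>200:
        q=C[L==i]; print(c[i]*1.5,S[i],q.mean(0),cv2.minEnclosingCircle((q[:,:2]*1000).astype(np.float32)))
E
python3 kn.py w7.png
```

```text
time: 16.55
ee_pos: [0.4722, 0.0046, 0.2631]
tool_rot: [0.703, 0.711, 0.006, 0.008]
force: [0.2, -1.3, -0.0]
grip_width: 0.0004
time: 17.35
ee_pos: [0.4722, 0.0046, 0.2631]
tool_rot: [0.703, 0.711, 0.006, 0.008]
force: [-0.9, -0.3, 0.0]
grip_width: 0.0609
[0.47219012 0.00458418 0.26305884] [0.70326974 0.71085934 0.00586282 0.00750262] [ 0.01899122  0.10793817 -0.146278    1.9025248   0.02260409  1.11388768
 -0.12535472] 0.06088363440856693
[195.87745333 258.22833892] [ 104  146   55   53 2089] [0.38094102 0.03199118 0.19827545] ((379.5313415527344, 31.004234313964844), 19.534181594848633)
[367.62059129 259.71784232] [ 220  148   51   51 1928] [0.46355064 0.0318314  0.19743372] ((463.55792236328125, 31.089183807373047), 19.109779357910156)
```

View pics/w7.png

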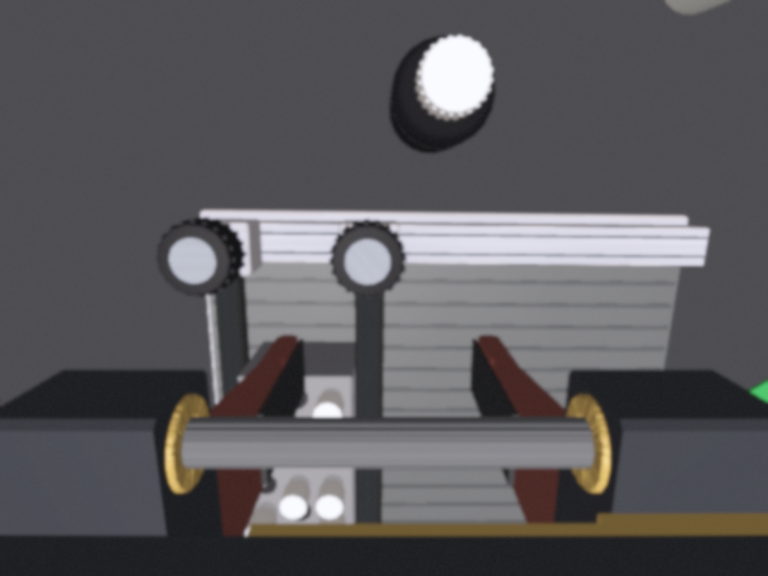

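The knobs are at wrist (196,258) and (368,260), 83–84 mm apart, so the rack is snug between the bars. The loose knob is at (0.4635, 0.0313). Positive yaw lowers joint 7, so I pre-rotate negatively by about 150° while high above the knob to get one long turn.

```bash
cat > go.py <<'E'
from h import *
import sys
t=np.array([float(a) for a in sys.argv[1:4]]); s=status.read_state(); Rm=R.from_quat(s['tool_rot']).as_matrix()
print('shift',np.round((t-s['ee_pos'])@Rm,4),'ee',s['ee_pos'],'x axis yaw',np.degrees(np.arctan2(Rm[1,0],Rm[0,0])),'z',Rm[:,2],'j7',s['joint_positions'][6])
E
python3 go.py .4635 .0313 .255
```

```text
shift [ 0.0268 -0.0085  0.0078] ee [0.47217757 0.00462972 0.26306765] x axis yaw 90.61885508575467 z [ 0.01892507 -0.00219917 -0.99981849] j7 -0.12534401994499136
```

```bash
python3 -m crank '[[[0.01,-0.003,0],-8.5],[[0.02,-0.006,0],-17],[[0.027,-0.008,0],-25.5],[[0.027,-0.008,0],-34],[[0.027,-0.008,0],-42.5],[[0.027,-0.008,0],-51],[[0.027,-0.008,0],-59.5],[[0.027,-0.008,0],-68]]' 0.065
python3 -m crank '[[[0,0,0],-8.5],[[0,0,0],-17],[[0,0,0],-25.5],[[0,0,0],-34],[[0,0,0],-42.5],[[0,0,0],-51],[[0,0,0],-59.5],[[0,0,0],-68]]' 0.065
python3 go.py .4635 .0313 .169
```

```text
time: 18.2
ee_pos: [0.4639, 0.0316, 0.2629]
tool_rot: [0.182, 0.983, 0.001, 0.01]
force: [-0.7, -0.2, -0.4]
grip_width: 0.0648
time: 19.0
ee_pos: [0.4639, 0.0316, 0.2629]
tool_rot: [-0.401, 0.916, -0.005, 0.008]
force: [0.3, -0.0, 0.2]
grip_width: 0.065
shift [0.0015 0.0016 0.0939] ee [0.46388481 0.03156715 0.26289099] x axis yaw -132.66296306310545 z [ 0.01897854 -0.00225828 -0.99981734] j7 2.178686064754628
```

```bash
python3 -m crank '[[[0,0,0],-8],[[0,0,0],-16],[[0,0,0],-24],[[0,0,0],-30],[[0,0,0],-30]]' 0.065
python3 kn.py w8.png; python3 go.py .4635 .0313 .169
```

```text
time: 19.5
ee_pos: [0.4638, 0.0316, 0.2629]
tool_rot: [-0.625, 0.78, -0.007, 0.007]
force: [-0.9, -0.7, -0.3]
grip_width: 0.0649
[0.46384546 0.03157688 0.26288511] [-0.62529991  0.78032629 -0.0067878   0.00669515] [ 0.16461052  0.11035734 -0.36834687  1.90560398  0.05081235  1.11536115
  2.69861692] 0.06486639828054164
[556.82422075 276.92743996] [ 345  159   53   52 1957] [0.3802154  0.03011596 0.19818731] ((379.14520263671875, 31.423351287841797), 19.285911560058594)
[391.30977654 311.19385475] [ 236  183   51   49 1790] [0.46259724 0.03020376 0.19722227] ((462.89666748046875, 31.24394416809082), 19.26834487915039)
shift [0.0005 0.0021 0.0939] ee [0.46387339 0.03157472 0.26291347] x axis yaw -102.80471028811452 z [ 0.01900123 -0.00220801 -0.99981702] j7 2.6948701680194445
```

View pics/w8.png

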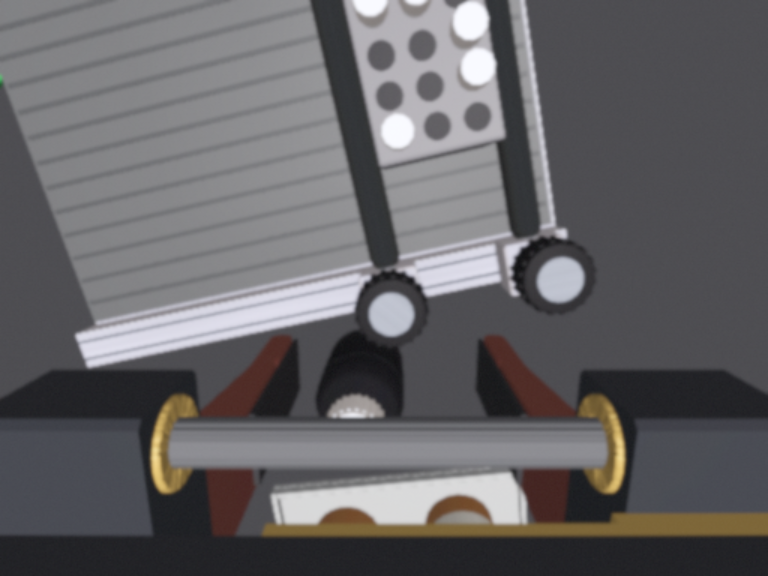

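The rack touches both bars, and the knob at (391,311) reads (0.463, 0.031), agreeing with the first view. I descend and grip it.

```bash
python3 -m crank '[[[0.0005,0.002,0.02],0],[[0.0005,0.002,0.05],0],[[0.0005,0.002,0.08],0],[[0.0005,0.002,0.093],0],[[0.0005,0.002,0.093],0]]' 0.065
python3 -m crank '[[[0,0,0],0],[[0,0,0],0],[[0,0,0],0],[[0,0,0],0],[[0,0,0],0],[[0,0,0],0]]' 0.025
python3 go.py .4635 .0313 .169; python3 -c "
from h import *
s=status.read_state();print(s['force'],s['moment'],s['grip_width'])"
```

```text
time: 20.05
ee_pos: [0.4623, 0.0312, 0.1681]
tool_rot: [-0.623, 0.782, -0.006, 0.005]
force: [0.4, 0.2, 0.9]
grip_width: 0.0651
time: 20.65
ee_pos: [0.4635, 0.031, 0.1689]
tool_rot: [-0.623, 0.783, -0.006, 0.006]
force: [3.9, -0.9, 2.0]
grip_width: 0.0357
shift [-0.0003  0.     -0.0001] ee [0.46346943 0.03102828 0.16885215] x axis yaw -102.98619875418004 z [ 0.01786739 -0.00231097 -0.99983769] j7 2.638810462093604
[ 3.90912366 -0.89846507  1.96843595] [-0.05686241 -0.74538932 -0.04062661] 0.035684204479528726
```

```bash
python3 -m crank '[[[0.0002,0.001,0],4],[[0.0002,0.001,0],12],[[0.0002,0.001,0],20],[[0.0002,0.001,0],28],[[0.0002,0.001,0],36],[[0.0002,0.001,0],44],[[0.0002,0.001,0],50],[[0.0002,0.001,0],50]]' 0.025
cat > st.py <<'E'
from h import *
s=status.read_state();Rm=R.from_quat(s['tool_rot']).as_matrix()
a=np.arctan2(Rm[1,0],Rm[0,0]);w=np.array([-np.cos(a),-np.sin(a)])
print('t',s['time'],'F',np.round(s['force'],1),'M',np.round(s['moment'],2),'w',round(s['grip_width'],4),'yaw',round(np.degrees(a),1),'j7',round(s['joint_positions'][6],3),'ee',np.round(s['ee_pos'],4),'-1mm world x in tool:',np.round(Rm.T@[-.001,0,0],4))
E
python3 st.py
```

```text
time: 21.45
ee_pos: [0.4633, 0.0312, 0.1689]
tool_rot: [-0.232, 0.973, -0.003, 0.009]
force: [5.8, -0.0, -4.5]
grip_width: 0.0356
t 21.45 F [ 5.8 -0.  -4.5] M [ 0.01 -1.08 -0.05] w 0.0356 yaw -153.2 j7 1.797 ee [0.4633 0.0312 0.1689] -1mm world x in tool: [ 0.0009  0.0005 -0.    ]
```

```bash
python3 -m crank '[[[0.001,0.0005,0],8],[[0.001,0.0005,0],16],[[0.001,0.0005,0],24],[[0.001,0.0005,0],32],[[0.001,0.0005,0],40],[[0.001,0.0005,0.0003],48],[[0.001,0.0005,0.0003],56],[[0.001,0.0005,0.0003],60]]' 0.025
python3 st.py
```

```text
time: 22.25
ee_pos: [0.4633, 0.0315, 0.1687]
tool_rot: [0.288, 0.958, 0.002, 0.011]
force: [7.6, -0.4, -4.4]
grip_width: 0.0355
t 22.25 F [ 7.6 -0.4 -4.4] M [-0.17 -1.23  0.03] w 0.0355 yaw 146.5 j7 0.781 ee [0.4633 0.0315 0.1687] -1mm world x in tool: [ 0.0008 -0.0006 -0.    ]
```

```bash
python3 -m crank '[[[0.0008,-0.0006,0],8],[[0.0008,-0.0006,0],16],[[0.0008,-0.0006,0],24],[[0.0008,-0.0006,0],32],[[0.0008,-0.0006,0],40],[[0.0008,-0.0006,0.0005],48],[[0.0008,-0.0006,0.0005],56],[[0.0008,-0.0006,0.0005],60]]' 0.025
python3 st.py
```

```text
time: 23.05
ee_pos: [0.4637, 0.0316, 0.1684]
tool_rot: [0.73, 0.683, 0.008, 0.009]
force: [7.9, -0.1, -4.3]
grip_width: 0.0356
t 23.05 F [ 7.9 -0.1 -4.3] M [-0.05 -0.93  0.07] w 0.0356 yaw 86.2 j7 -0.238 ee [0.4637 0.0316 0.1684] -1mm world x in tool: [-0.0001 -0.001  -0.    ]
```

```bash
python3 -m crank '[[[0,-0.001,0],8],[[0,-0.001,0],16],[[0,-0.001,0],24],[[0,-0.001,0],32],[[0,-0.001,0],40],[[0,-0.001,0.0005],48],[[0,-0.001,0.0005],56],[[0,-0.001,0.0005],60]]' 0.025
python3 st.py
```

```text
time: 23.85
ee_pos: [0.4639, 0.0314, 0.1681]
tool_rot: [0.974, 0.224, 0.013, 0.004]
force: [6.1, -2.0, -3.7]
grip_width: 0.0353
t 23.85 F [ 6.1 -2.  -3.7] M [-0.1  -1.03  0.08] w 0.0353 yaw 25.9 j7 -1.256 ee [0.4639 0.0314 0.1681] -1mm world x in tool: [-0.0009 -0.0004 -0.    ]
```

```bash
python3 -m crank '[[[-0.0005,0,0],8],[[-0.0005,0,0],16],[[-0.0005,0,0],24],[[-0.0005,0,0],32],[[-0.0005,0,0],40],[[-0.0005,0,0.0005],48],[[-0.0005,0,0.0005],48]]' 0.025
python3 st.py
```

```text
time: 24.55
ee_pos: [0.4639, 0.0312, 0.1679]
tool_rot: [0.981, -0.193, 0.014, -0.002]
force: [3.5, -1.2, 1.1]
grip_width: 0.0355
t 24.55 F [ 3.5 -1.2  1.1] M [-0.16 -0.28 -0.02] w 0.0355 yaw -22.2 j7 -2.066 ee [0.4639 0.0312 0.1679] -1mm world x in tool: [-0.0009  0.0004 -0.    ]
```

```bash
python3 -m crank '[[[0,0,0],8],[[0,0,0],16],[[0,0,0],24],[[0,0,0.0003],32],[[0,0,0.0003],36],[[0,0,0.0003],36]]' 0.025
python3 st.py
```

```text
time: 25.15
ee_pos: [0.4627, 0.0333, 0.1677]
tool_rot: [0.875, -0.484, 0.011, -0.006]
force: [-2.8, 4.7, 5.9]
grip_width: 0.0351
t 25.15 F [-2.8  4.7  5.9] M [1.21 0.95 0.7 ] w 0.0351 yaw -57.9 j7 -2.668 ee [0.4627 0.0333 0.1677] -1mm world x in tool: [-0.0005  0.0008 -0.    ]
```

The moment about z jumped to 0.7 N m, so the stop appears to be reached. To be sure, I regrip and try to turn it again.

```bash
python3 -m crank '[[[0,0,0],0],[[0,0,0],0],[[0,0,0],0],[[0,0,0],0]]' 0.055
python3 go.py .4637 .0313 .1677
```

```text
time: 25.55
ee_pos: [0.4625, 0.033, 0.1675]
tool_rot: [0.875, -0.484, 0.011, -0.006]
force: [-0.4, -0.2, -0.3]
grip_width: 0.0551
shift [ 0.0021 -0.0001 -0.0001] ee [0.46253008 0.0330359  0.16754681] x axis yaw -57.88888852742691 z [ 2.47181313e-02  1.18675100e-04 -9.99694453e-01] j7 -2.6672469421180858
```

```bash
python3 -m crank '[[[0.002,0,0],-8],[[0.002,0,0],-16],[[0.002,0,0],-24],[[0.002,0,0],-32],[[0.002,0,0],-40],[[0.002,0,0],-48],[[0.002,0,0],-56],[[0.002,0,0],-60]]' 0.055
python3 -m crank '[[[0,0,0],0],[[0,0,0],0],[[0,0,0],0],[[0,0,0],0],[[0,0,0],0]]' 0.025
python3 st.py
python3 -m crank '[[[0,0,0],5],[[0,0,0],10],[[0,0,0],15],[[0,0,0],15]]' 0.025
python3 st.py
```

```text
time: 26.35
ee_pos: [0.4635, 0.031, 0.1675]
tool_rot: [1.0, 0.021, 0.012, 0.0]
force: [-0.1, -0.8, 0.4]
grip_width: 0.0551
time: 26.85
ee_pos: [0.4635, 0.0313, 0.1675]
tool_rot: [1.0, 0.021, 0.012, 0.0]
force: [-0.1, 0.7, 0.3]
grip_width: 0.0355
t 26.85 F [-0.1  0.7  0.3] M [ 0.27  0.12 -0.03] w 0.0355 yaw 2.4 j7 -1.649 ee [0.4635 0.0313 0.1675] -1mm world x in tool: [-0.001 -0.    -0.   ]
time: 27.25
ee_pos: [0.4633, 0.0314, 0.1675]
tool_rot: [0.994, -0.109, 0.012, -0.001]
force: [-0.7, 1.1, 3.1]
grip_width: 0.0352
t 27.25 F [-0.7  1.1  3.1] M [0.15 0.43 0.69] w 0.0352 yaw -12.6 j7 -1.902 ee [0.4633 0.0314 0.1675] -1mm world x in tool: [-0.001   0.0002 -0.    ]
```

```bash
python3 -m crank '[[[0,0,0],4],[[0,0,0],8],[[0,0,0],8]]' 0.025
python3 st.py
python3 -m crank '[[[0,0,0],0],[[0,0,0],0],[[0,0,0],0],[[0,0,0],0],[[0,0,0],0]]' 0.065
python3 -m crank '[[[0,0,-0.02],0],[[0,0,-0.05],0],[[0,0,-0.08],0],[[0,0,-0.1],0],[[0,0,-0.12],0],[[0,0,-0.13],0],[[0,0,-0.13],0]]' 0.065
python3 kn.py w9.png
python3 - <<'E'
from h import *
for n in('scene','side'):
    p,d,m=snap(n); save(p,'f%s.png'%n,1.5)
E
```

```text
time: 27.55
ee_pos: [0.4626, 0.0318, 0.1675]
tool_rot: [0.984, -0.177, 0.011, -0.002]
force: [-3.8, 2.6, 4.8]
grip_width: 0.0355
t 27.55 F [-3.8  2.6  4.8] M [0.35 1.07 0.76] w 0.0355 yaw -20.4 j7 -2.035 ee [0.4626 0.0318 0.1675] -1mm world x in tool: [-0.0009  0.0003 -0.    ]
time: 28.05
ee_pos: [0.4626, 0.0317, 0.1674]
tool_rot: [0.984, -0.177, 0.011, -0.002]
force: [0.5, -0.2, 0.3]
grip_width: 0.0647
time: 28.75
ee_pos: [0.4603, 0.0318, 0.2984]
tool_rot: [0.984, -0.177, 0.012, -0.002]
force: [-0.2, -0.3, -0.1]
grip_width: 0.0654
[0.46032257 0.03176183 0.29837857] [ 0.98408764 -0.17724567  0.01224214 -0.0023695 ] [-0.45340771  0.03686241  0.28787948  1.89704832 -0.0071971   1.1845571
 -2.0904116 ] 0.06539516102947866
[388.19166057 294.33247988] [ 237  175   44   43 1367] [0.46394584 0.03049549 0.19644669] ((463.1462097167969, 30.912860870361328), 19.132360458374023)
[435.67455621 405.5443787 ] [271 260  40  18 507] [0.38985427 0.02736782 0.19743285] ((383.9065856933594, 29.14756202697754), 17.883155822753906)
```

View pics/w9.png

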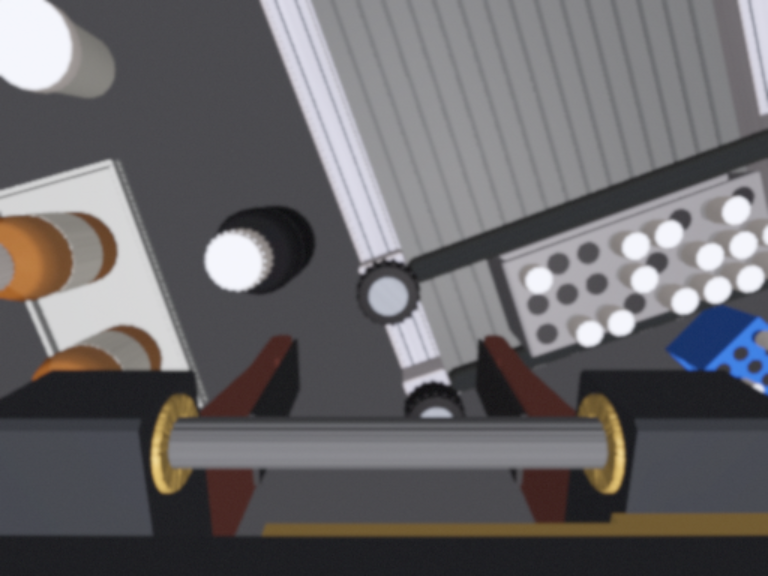

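View pics/fside.png

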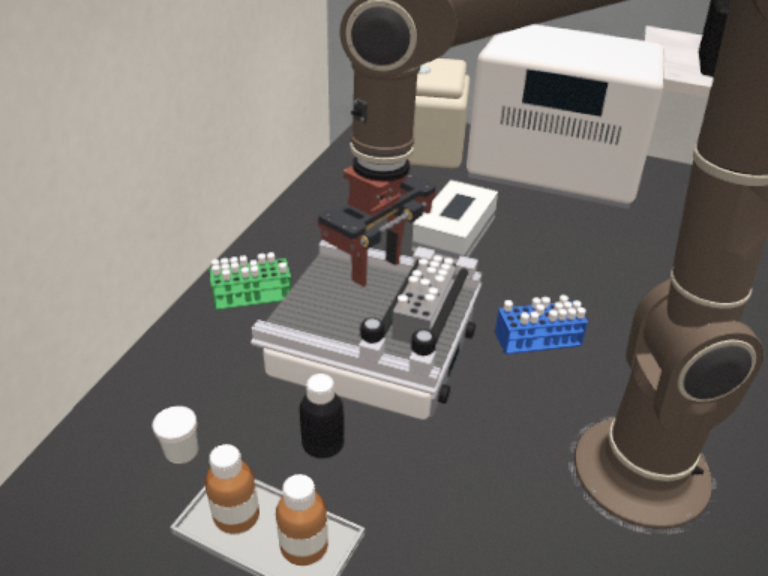

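View pics/fscene.png

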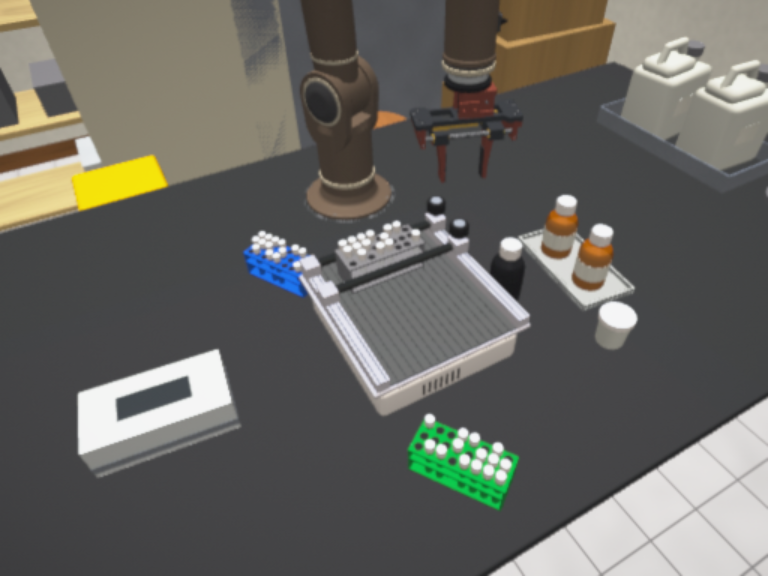

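The final views show the rack held between both bars, the bottle upright in the tray's near end at side (302,520), and everything else where it was. The bar's knob has not moved (x = 0.463), and the gripper is well clear. I hand the job in.

```bash
python3 -c "
from rig import workorder
print(workorder.sign_off())"
```

```text
the job is handed in; nothing more can be done
None
```

The job is done and handed in at about 29 s on the robot's clock. I stood the bottle in the empty end of the spill tray, pushed the loose bar up until the rack was snug, and screwed its knob clockwise to its stop.

- **Bottle:** I let go after about 6 N of contact with the tray floor. The last pictures show it upright. The other bottle, the cup, the glove box and the look-alikes look undisturbed.
- **Rack:** The push rose to about 16 N with no further movement. The knobs measured 83–84 mm apart, against 84 mm expected when snug. That is within the 2 mm camera calibration.
- **Knob:** I turned it about 5.5 rad in one grip until the resisting moment jumped to 0.7 N m. A second grip met the same resistance (0.69–0.76 N m) within 15°. Because the fingers slip at about that level, this points to the stop, but I could not read the knob's angle directly. The loose bar stayed at x = 0.463 m while I tightened the knob.
- **Disagreements:** The last wrist view put the knobs only about 79 mm apart, because the fingers partly hid the fixed one, so I did not use that reading. The tool also ended up about 1° off vertical after the push, which caused no visible trouble.

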